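# Feed a titanium blank under the deburring guard with the push stick

### The arm

A 7-joint arm with a two-finger parallel gripper is mounted at the origin on the work surface. World frame = base frame: x ahead of the robot, y to its left, z up, the work surface at z = 0. Lengths are in m, angles in rad, forces in N, time in s.
With the tool pointing down it reaches from about 0.425 to 0.925 m from the base axis. Payload 6.8 kg.
Tool frame: the origin (TCP) lies on the front face of the gripper's body, between the roots of the fingers; the fingertips stand 73 mm ahead of it and the grasp point (between the pads) lies 54 mm ahead of it; z points along the fingers, y is the direction in which the jaws open and shut (so a half turn about z gives the same grasp; the last joint's range is limited). The gripper opens to 85 mm and grips with 20 to 120 N. Pads are 22 mm wide; open, the fingers measure 114 mm over their backs; the gripper's body (76 mm by 85 mm) begins 54 mm behind the grasp point. The pads swing forward as they close: fully open they stand 13 mm farther back than shut.
Start: joints at [-1.41, 0.477, 0.022, 1.555, -0.011, 1.109, -0.083], TCP at [0.179, 0.651, 0.304] pointing down, gripper open.
Joint ranges: [-2.96, 2.96], [-0.34, 2.1], [-1.41, 1.46], [0.24, 2.44], [-1.37, 4.51], [0.17, 1.92], [-2.96, 2.96]. Speed limits (rad/s): [2.39, 2.39, 3.14, 3.14, 3.14, 3.14, 3.14].

### API

Orientations are given as a rotation vector (axis times angle).
In Python, from bench import * gives the robot as it stands.
- The arm moves only by the tool jog_arm, never from a script. Its argument "plan" is a list of rows, each a list of 2 entries, a list of its own where there are three numbers: the shift along the world's x, y, z in cm, then the turn about the world's z in rad. In form: [[[tx, ty, tz], twist], ...]. A call has 1 to 12 rows; each row shifts and turns the commanded pose from where the row before left it; what a row does not reach is not made up. A row lasts 1/10 s, in which the tool goes at most 50 mm and 8.59 degrees, less where a joint would pass 70% of its speed; a pose out of reach is approached as far as the arm can. A call is refused whole if a number of a shift passes 5 or a number of a turn 0.15, either way. A call with a gripper value outside its range is refused whole. "hand" is the finger opening in cm, from 0 to 8.54, set as the call begins (left out, the last holds). The fingers move at their own pace and stop on an object; "grip_force" is the grip in N (left out, the last holds). Time passes only in rows, so rows that do not move let the fingers close. It gives the time, the measured TCP pose, the force and the opening at its end, in the units of the state.
- get_obs(): the state, without advancing time (a new reading comes with each control period).
- grab_frame(name): name is "side" or "top" or "wrist"; returns the picture (384x512x3 uint8, red, green, blue); there is no depth.
- get_calibration(name): a dict with "intrinsics" (3x3 intrinsics, pixels), "xyz" and "orientation" of the camera in the world. Camera axes: x right, y down, z forward; pixel columns grow to the right and rows downward; lengths in m; the calibration is good to about 2 mm. A picture is of the moment at which its call begins: read the wrist's pose just before it. get_calibration takes no time and is no camera call; for the wrist camera it gives the pose at the moment of the call.
- hand_in(): hands the job in, once; it reports no verdict.
The state is a dict: "clock": time; "joints": joint angles; "qvel": joint speeds; "tau": joint torques, N m; "tcp_pos": TCP position; "orientation": TCP orientation; "contact_force": force on the tool from outside, world axes, zero at the start; "moment": the same for the moment, N m; "grip_width": finger opening in m.
Only numpy, scipy, OpenCV 4.12 (cv2) and the standard library are available. Lean on these libraries where they do the work, as an engineer would, in place of code of your own. Each camera call takes 0.05 s, during which the arm holds its last target. There are 200 camera calls.

### The job

Pick up the wooden push stick and, pushing with the stick only and never with the fingers, feed the metal blank lying on the machine's bed under its low guard and on until it is firmly home against the sprung end stop; you must feel for the stop, and press it in gently without ramming it. Then draw the stick out, leaving the blank resting against the stop, and lay the stick down flat on the bench clear of the machine. Leave everything else on the bench where it is.

Things in the scene. Friction and masses are not known exactly. Their poses are not given: they have to be found in the camera images.
- machine: Hand-fed deburring machine, off, fixed. Origin on the bench, under the guard, on the feed channel's centre line; +x = feed direction. Bed 94 wide, top 25 above the bench, x -175 to +225. Channel 44 wide, walls 20 high above the bed: +y wall x -170 to +130, -y wall x -45 to +130 with a flared lead-in from x = -76.
- mouth (a point): Entry of the guard opening, on the bed, on the centre line, machine x = -30. The opening is 44 wide and 22 high; the clear guard hood over it is 68 high above the bed and runs from here to x = +25.
- exit (a point): Exit of the guard opening, on the bed, on the centre line, machine x = +25.
- hold_down (a point): On the bed, centre line, machine x = 75: under a bridge (x 66 to 84, 56 high above the bed) with a round-nosed sprung shoe whose underside rests 14 above the bed. The blank lifts it 2 mm against about 6 N; from then on the blank drags at roughly 5 to 12 N as it is pushed.
- motor (a point): Centre of the top of the fixed motor box, 100 x 100, 80 high above the bench, on the machine's +y side.
- stop: End stop: fixed bracket 45 x 50 x 22 on the bed, origin under its centre at machine x = 200. In front of it, on the centre line, a clamped carriage holds a spring buffer with a round rubber head (18 diameter). The carriage is set differently each time and this pose does not tell where the buffer is. When the push is taken away the drag of the shoe keeps the blank against it.
- setting (a point): Middle of the range of the buffer: its face lies anywhere within 15 mm before or behind this fixed point (machine x 96 to 126), 10.5 above the bed. Spring 2.5 N per mm, travel 11 mm. Home = pressed in by some 2 to 5 mm, a push of 5 to 12 N on top of the drag; over 18 N on the buffer is ramming.
- blank: Flat grey titanium blank to be fed, 70 (x) x 40 (y) x 16 high, 0.2 kg, lying on the infeed side of the bed with its long side roughly along the channel. Origin: centre of its underside.
- stick: Wooden push stick, 0.11 kg, lying on the bench. Handle block 70 long (x = -35 to +35), 24 wide, 45 high; from its front a low nose bar 20 wide and 12 high runs on to a flat tip at x = +155. Flat underside. Origin: centre of the underside of the handle block, x towards the tip, z up.
- build_plate: Bystander, to be left alone: square steel plate 100 x 100 x 24 with sixteen small printed shells on it, 50 high (mm). Origin: centre of its underside.
- loupe: Bystander, to be left alone: black round magnifier, 40 diameter, 44 high (mm). Origin: centre of its underside.
- driver: Bystander, to be left alone: screwdriver, 150 long, lying down (mm). Origin: in its length, on the underside.
- tweezers: Bystander, to be left alone: steel tweezers, 120 x 10 x 9, lying down (mm). Origin: centre of its underside.
- spare_blank: Bystander, to be left alone: spare square metal plate 50 x 50 x 10, not the blank to be fed (mm). Origin: centre of its underside.
- pot: Bystander, to be left alone: small white lidded jar, 52 diameter, 60 high (mm). Origin: centre of its underside.
- dish: Bystander, to be left alone: shallow white dish, 80 diameter, 25 high (mm). Origin: centre of its underside.
There are look-alikes about, which are no part of the job. Leave any red look-alike of the blank alone.

How it is judged:
On the way, in this order (a step that is already met when the one before it is completed fails the run):
1. the blank is under the guard, pushed by the stick (x of blank in the frame of machine above -0.03 m and contact force between stick and blank above 0.3 N), for 0.02 s.
2. the stick presses the blank firmly against the end stop (over 4 N) (contact force between blank and stop above 4 N and contact force between stick and blank above 1 N), for 0.2 s.
At the end, for the whole second after the job is handed in: The blank lies flat and at rest beyond the guard, wholly through it, still bearing on the end stop's buffer (over 0.3 N); the stick lies flat on the bench top (underside within 8 mm of it), upright as found, at rest, touching neither blank nor machine (contact force between blank and stop above 0.3 N and x of blank in the frame of machine above 0.06 m and angle between each of blank, stick's own z axis and vertical below 0.08 rad and linear speed of each of blank, stick below 0.01 m/s and height (world z) of stick below 0.008 m and contact force between stick and blank below 0.05 N and contact force between stick and machine below 0.05 N).
It fails at once if the fingers or the arm touch the blank (contact force between any of the fingers, the arm and blank above 0.5 N).
It fails at once if the end stop is rammed (over 18 N) (contact force between blank and stop above 18 N).
It fails at once if a bystander is moved (over 20 mm) (distance of any of build_plate, loupe, driver, tweezers, spare_blank, pot, dish from where it was at the start of the episode above 0.02 m).
It also fails if it takes over 72 s, if anything falls off the work surface, if the arm or the gripper's body presses on something with over 40 N, if the wrist force passes 120 N, or if a joint passes its speed limit or range.

## Working session

There is one attempt and no reset: what is moved stays moved. The work goes in short steps, Python scripts to look and compute and a tool call to move; the robot and the scene stay as the last step left them, time stands still between calls to the robot, and variables do not carry over. Pictures are saved under pics/ and viewed, about 8 in all and at most 12, crops included, and the job is handed in when it is done.

Besides the shell and the picture viewer there is one more tool, called after "Request:" as a command line: name --argument value ..., lists and objects as JSON in quotes. jog_arm: Moves the arm, as the interface text tells. Its arguments: {"type":"object","properties":{"plan":{"type":"array","items":{"type":"array"}},"hand":{"type":"number"},"grip_force":{"type":"number"}},"required":["plan"]}

```bash
mkdir -p pics; ls
python3 - <<'E'
from bench import *
import cv2,numpy as np
for n in("top","side"):
    c=get_calibration(n); print(n,c)
    im=grab_frame(n)[:,:,::-1]
    cv2.imwrite(f"pics/{n}0.png",cv2.resize(im,(800,600),interpolation=cv2.INTER_CUBIC)); cv2.imwrite(f"{n}_raw.png",im)
print(get_obs())
E
```

```text
pics
top {'intrinsics': array([[378.68223164,   0.        , 255.08360422],
       [  0.        , 378.68223164, 191.67406371],
       [  0.        ,   0.        ,   1.        ]]), 'xyz': array([ 0.45302798, -0.01462446,  1.06984871]), 'orientation': array([-2.19209506,  2.1929751 , -0.05553233])}
side {'intrinsics': array([[384.43230715,   0.        , 249.17242207],
       [  0.        , 384.43230715, 192.03244798],
       [  0.        ,   0.        ,   1.        ]]), 'xyz': array([ 0.47614795, -0.92639103,  0.84581995]), 'orientation': array([-2.2500438 ,  0.10126579, -0.01675944])}
{'clock': 0.1, 'joints': array([-1.41009964,  0.47776864,  0.02234922,  1.55630883, -0.01145718,
        1.10925433, -0.0830895 ]), 'qvel': array([-0.00151033, -0.00294999, -0.00077771, -0.00232038, -0.00098922,
        0.00011666,  0.00177855]), 'tau': array([ 4.17740172e-03, -5.97764826e+01,  1.61299624e+00, -2.81955886e+01,
        1.26546176e-02,  4.94661726e-03,  3.40641947e-06]), 'tcp_pos': array([0.17917187, 0.65038962, 0.30300709]), 'orientation': array([-4.20878230e-01, -3.11321375e+00,  2.52892766e-03]), 'contact_force': array([-0.32306245,  0.53110927, -0.60791928]), 'moment': array([-0.01706134,  0.01450912, -0.01855298]), 'grip_width': 0.08524561631533153}
```

View pics/top0.png

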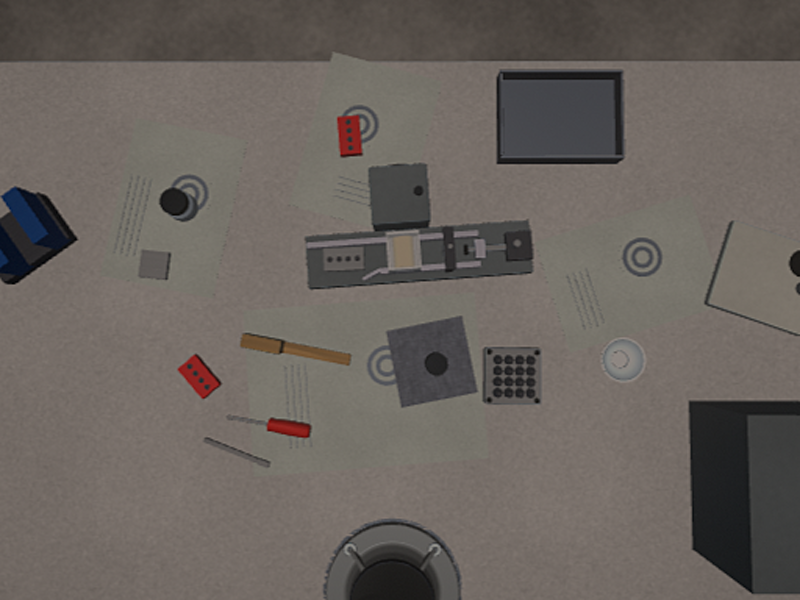

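View pics/side0.png

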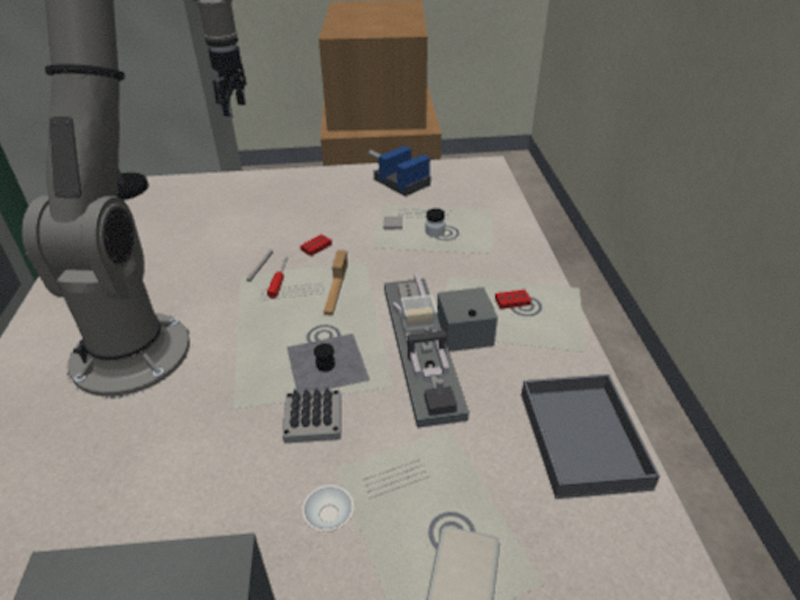

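The top view shows the stick at (240–350, 335–365), the machine running to image right at (305–533, 222–290), and the blank on the bed at about (343, 259). The side view shows the same layout. Next I'll enlarge both.

Run:
```python
import cv2
a=cv2.imread("top_raw.png")[132:252,150:350]; cv2.imwrite("pics/t1.png",cv2.convertScaleAbs(cv2.resize(a,None,fx=4,fy=4,interpolation=cv2.INTER_CUBIC),alpha=1.5))
a=cv2.imread("side_raw.png")[155:275,200:320]; cv2.imwrite("pics/s1.png",cv2.convertScaleAbs(cv2.resize(a,None,fx=5,fy=5,interpolation=cv2.INTER_CUBIC),alpha=1.3))
```

```text
(no output)
```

View pics/t1.png

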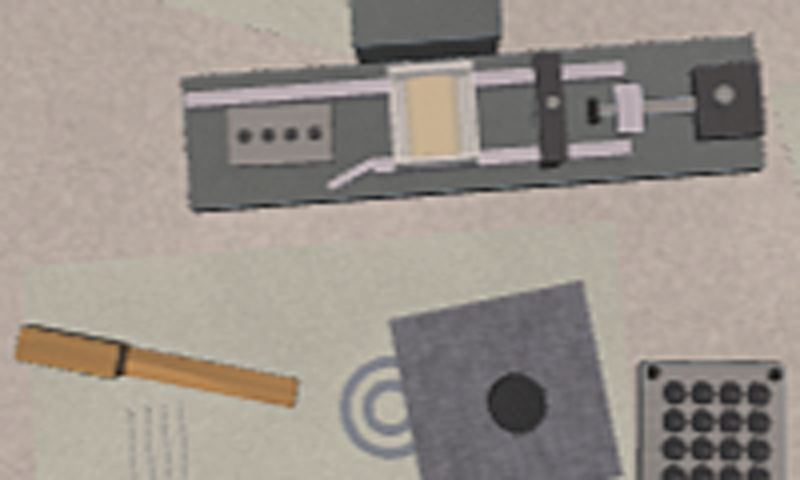

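View pics/s1.png

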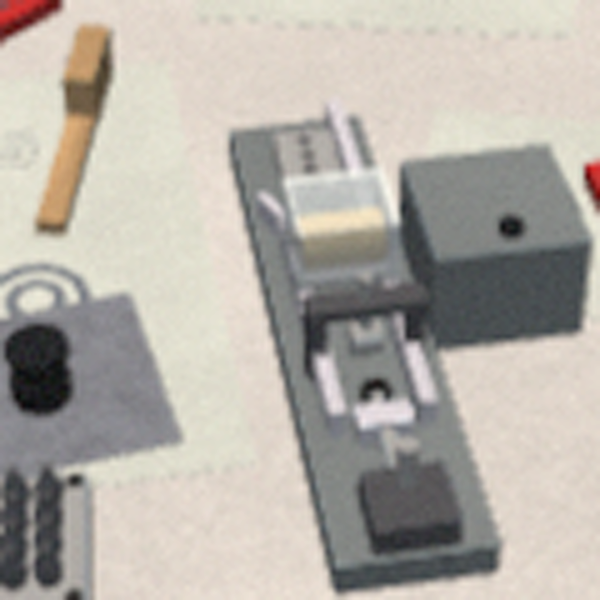

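Pixel positions in the top crop:
- Bed corners: (181,77), (752,37), (765,168), (192,210).
- Handle top: (22,325), (15,357), (118,377), (126,345).
- Bar tip: (299,380), (294,407).
- Blank: (229,107), (331,104), (331,161), (230,163).
- Buffer head: about x 586, carriage about 628.

The side crop matches these. Next I'll compute world positions.

```bash
cat > h.py <<'E'
from bench import *
import numpy as np, cv2
from scipy.spatial.transform import Rotation as R
def ray(n,p,c=None):
    c=c or get_calibration(n); d=np.linalg.inv(c["intrinsics"])@[p[0],p[1],1]
    return c["xyz"],R.from_rotvec(c["orientation"]).apply(d)
def atz(n,p,z):
    o,d=ray(n,p); return o+d*(z-o[2])/d[2]
def tri(p,q):
    a,u=ray("top",p);b,v=ray("side",q)
    s=np.linalg.lstsq(np.c_[u,-v],b-a,rcond=None)[0]
    A=a+u*s[0];B=b+v*s[1]; return (A+B)/2,np.linalg.norm(A-B)
T=lambda p:((p[0]+.5)/4-.5+150,(p[1]+.5)/4-.5+132)
S=lambda p:((p[0]+.5)/5-.5+200,(p[1]+.5)/5-.5+155)
E
python3 - <<'E'
from h import *
np.set_printoptions(precision=4,suppress=True)
for nm,z,ps in [("bed",.025,[(181,77),(752,37),(765,168),(192,210)]),("handle",.045,[(22,325),(15,357),(118,377),(126,345)]),("tip",.012,[(299,380),(294,407)]),("blank",.041,[(229,107),(331,104),(331,161),(230,163)]),("buf",.0355,[(586,111)]),("hood",.093,[(387,66),(472,61),(479,160),(393,166)]),("plywall",.045,[(183,98),(625,66)]) ]:
    P=np.array([atz("top",T(p),z) for p in ps]); print(nm,P[:,:2].round(4).tolist(),P.mean(0))
for nm,p,q in [("bedin",(192,210),(230,131)),("bedout-",(765,168),(335,573)),("bedout+",(752,37),(497,545)),("tip",(296,393),(50,222)),("hand",(22,325),(110,30)),("hand2",(15,357),(78,28)),("blankc",(280,134),(308,152))]:
    print(nm,*tri(T(p),S(q)))
E
```

```text
bed [[0.6231, 0.1561], [0.6508, -0.2409], [0.5593, -0.2488], [0.5304, 0.1478]] [ 0.5909 -0.0464  0.025 ]
handle [[0.451, 0.259], [0.4294, 0.2635], [0.416, 0.1937], [0.4375, 0.1885]] [0.4335 0.2262 0.045 ]
tip [[0.4127, 0.0743], [0.3939, 0.0777]] [0.4033 0.076  0.012 ]
blank [[0.5998, 0.1205], [0.6018, 0.0508], [0.5627, 0.0507], [0.5613, 0.1196]] [0.5814 0.0854 0.041 ]
buf [[0.5976, -0.1241]] [ 0.5976 -0.1241  0.0355]
hood [[0.6191, 0.0111], [0.6223, -0.0441], [0.5577, -0.0485], [0.5538, 0.0072]] [ 0.5882 -0.0186  0.093 ]
plywall [[0.6054, 0.1514], [0.6271, -0.1498]] [0.6163 0.0008 0.045 ]
bedin [0.5301 0.1478 0.0249] 0.0004961320192550456
bedout- [ 0.5591 -0.2496  0.0213] 0.0010754001606793275
bedout+ [ 0.65   -0.241   0.0241] 0.001769702394611269
tip [0.403  0.0763 0.0124] 0.0012663820817364379
hand [0.4501 0.2602 0.0404] 0.0018571847533711805
hand2 [0.4274 0.2645 0.0411] 0.0038197193301439288
blankc [0.5792 0.0845 0.0512] 0.0013651153965960772
```

Machine origin is about (0.589, -0.0215) with feed direction (0.071, -0.9975). The stick origin is about (0.4337, 0.227), heading (-0.197, -0.98), with a handle 45 mm high. The blank is centred at about machine x -107, and the buffer face is at about machine x 103. The first move goes above the stick handle and turns the jaws by -1.5 rad.

Request:
jog_arm --plan '[[[2.3,-3.85,-0.5],-0.125],[[2.3,-3.85,-0.5],-0.125],[[2.3,-3.85,-0.5],-0.125],[[2.3,-3.85,-0.5],-0.125],[[2.3,-3.85,-0.5],-0.125],[[2.3,-3.85,-0.5],-0.125],[[2.3,-3.85,-0.5],-0.125],[[2.3,-3.85,-0.5],-0.125],[[2.3,-3.85,-0.5],-0.125],[[2.3,-3.85,-0.5],-0.125],[[2.3,-3.85,-0.5],-0.125],[[0,0,0],-0.125]]' --hand 6 --grip_force 90

```text
clock: 1.3
tcp_pos: [0.4346, 0.2208, 0.2485]
orientation: [2.443, 1.971, -0.002]
contact_force: [-0.3, -0.2, 0.5]
grip_width: 0.0597
```

Request:
jog_arm --plan '[[[0,0,0],0],[[0,0,0],0],[[0,0,0],0]]'

```text
clock: 1.6
tcp_pos: [0.4317, 0.2284, 0.2489]
orientation: [-2.425, -1.997, 0.0]
contact_force: [0.4, 0.3, 0.1]
grip_width: 0.0605
```

Run:
```python
from h import *
c=get_calibration("wrist"); im=grab_frame("wrist")[:,:,::-1]
print(c, get_obs()["tcp_pos"]); np.save("w1.npy",c,allow_pickle=True)
cv2.imwrite("pics/w1.png",cv2.resize(im,(800,600),interpolation=cv2.INTER_CUBIC))
```

```text
{'intrinsics': array([[275.92904431,   0.        , 257.27776778],
       [  0.        , 275.92904431, 191.75680009],
       [  0.        ,   0.        ,   1.        ]]), 'xyz': array([0.44577134, 0.2982358 , 0.31835289]), 'orientation': array([ 2.84878124, -0.27627473, -0.03757431])} [0.43171585 0.22838839 0.24887649]
```

View pics/w1.png

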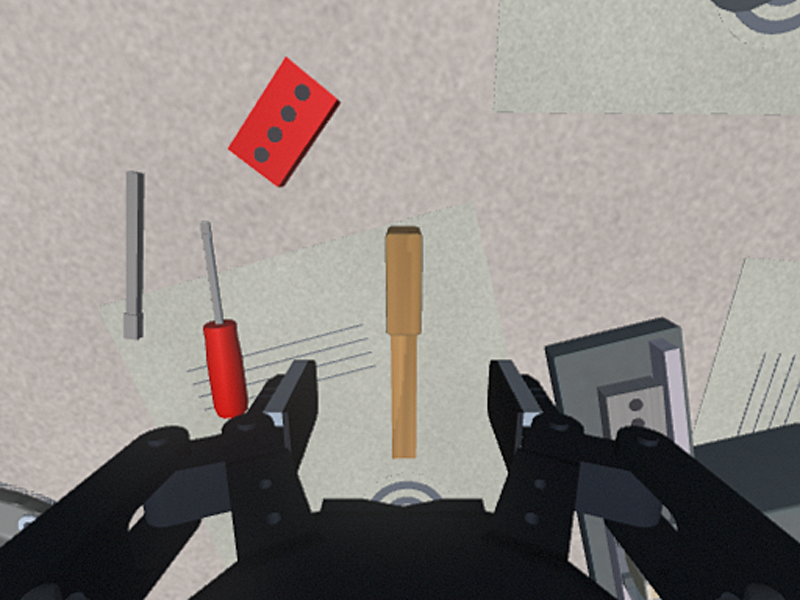

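The wrist view shows the handle's top face at (386–421, 234–333) and the bar tip at (392–415, 458), centred between the fingers.

Run:
```python
from h import *
c=np.load("w1.npy",allow_pickle=True).item()
def f(p,z):
    p=((p[0]+.5)*.64-.5,(p[1]+.5)*.64-.5); o,d=ray("wrist",p,c); return o+d*(z-o[2])/d[2]
for p,z in [((386,234),.045),((421,234),.045),((419,333),.045),((387,333),.045),((403.5,283),.045),((403.5,458),.012),((629,395),.041),((603,398),.041),((662,386),.041)]: print(p,f(p,z).round(4))
```

```text
(386, 234) [0.4291 0.2654 0.045 ]
(421, 234) [0.4509 0.2612 0.045 ]
(419, 333) [0.4375 0.1959 0.045 ]
(387, 333) [0.4163 0.2001 0.045 ]
(403.5, 283) [0.4339 0.232  0.045 ]
(403.5, 458) [0.404  0.0779 0.012 ]
(629, 395) [0.5762 0.1191 0.041 ]
(603, 398) [0.5578 0.1203 0.041 ]
(662, 386) [0.5996 0.1218 0.041 ]
```

Request:
jog_arm --plan '[[[0.2,0.1,-3],0],[[0,0,-3],0],[[0,0,-3],0],[[0,0,-3],0],[[0,0,-2.0],0],[[0,0,-1.3],0],[[0,0,0],0],[[0,0,0],0]]'

```text
clock: 2.45
tcp_pos: [0.4345, 0.2287, 0.0964]
orientation: [-2.429, -1.992, -0.001]
contact_force: [0.3, 0.0, 0.9]
grip_width: 0.0595
```

Request:
jog_arm --plan '[[[0,0,0],0],[[0,0,0],0],[[0,0,0],0],[[0,0,0],0],[[0,0,0],0],[[0,0,0],0]]' --hand 0

```text
clock: 3.05
tcp_pos: [0.4347, 0.2287, 0.097]
orientation: [-2.43, -1.99, -0.003]
contact_force: [-2.2, -0.0, 7.4]
grip_width: 0.022
```

Request:
jog_arm --plan '[[[0,0,1.5],0],[[0,0,3],0],[[1.0,0.5,3],0.05],[[3,1.5,1],0.1],[[3,1.5,0],0.1],[[3,1.5,0],0.02],[[3.2,1,0],0],[[0,0,0],0],[[0,0,0],0],[[0,0,0],0]]'

```text
clock: 4.05
tcp_pos: [0.5652, 0.2878, 0.1807]
orientation: [-2.14, -2.299, 0.002]
contact_force: [0.0, 0.0, -0.8]
grip_width: 0.0221
```

Run:
```python
from h import *
o=get_obs(); print(o["clock"],o["tcp_pos"],o["contact_force"],o["grip_width"],R.from_rotvec(o["orientation"]).as_matrix().round(4)[:,1])
c=get_calibration("wrist"); im=grab_frame("wrist")[:,:,::-1]
np.save("w2.npy",c,allow_pickle=True)
cv2.imwrite("pics/w2.png",cv2.resize(im,(800,600),interpolation=cv2.INTER_CUBIC))
im=grab_frame("top")[:,:,::-1]
cv2.imwrite("pics/t2.png",cv2.convertScaleAbs(cv2.resize(im[132:252,90:290],None,fx=4,fy=4,interpolation=cv2.INTER_CUBIC),alpha=1.5))
```

```text
4.05 [0.56518145 0.2877985  0.18070769] [ 0.00345695  0.02666694 -0.83304604] 0.02212205282094325 [ 0.9974  0.0718 -0.0014]
```

View pics/w2.png

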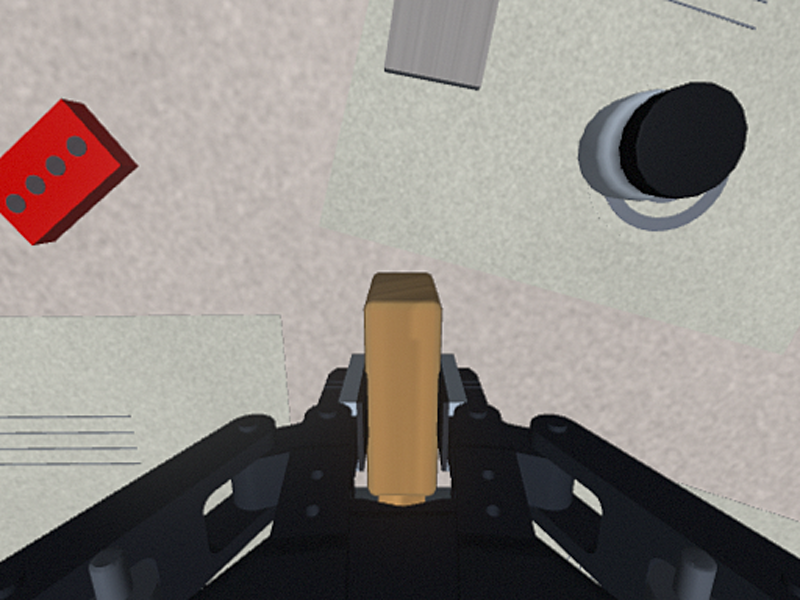

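View pics/t2.png

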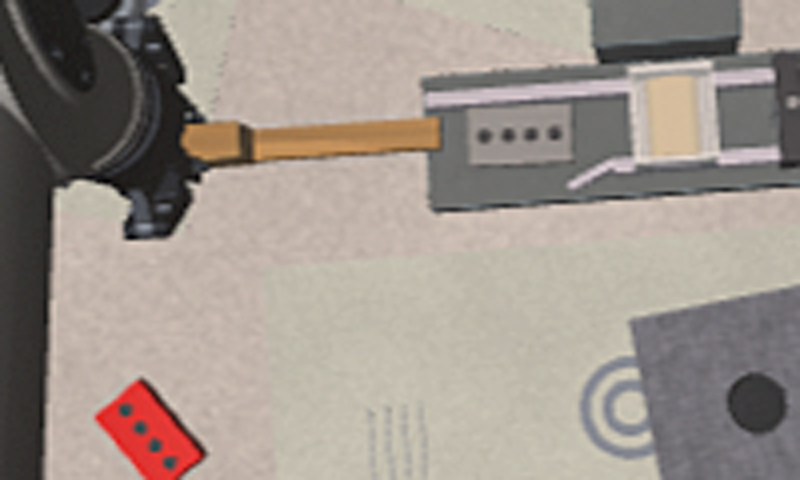

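The grasp is straight (handle at 365–440 in the wrist view). In the top crop the bar tip is at (440, 118–149) and its rear at (252, 129–160). I'll compute the tip position next.

Run:
```python
from h import *
g=lambda p:((p[0]+.5)/4-.5+90,(p[1]+.5)/4-.5+132)
O=np.array([.589,-.0215]); a=-1.4997; f=np.array([np.cos(a),np.sin(a)]); m=np.array([-f[1],f[0]])
for p in [(440,118),(440,149),(252,129),(252,160)]:
    w=atz("top",g(p),.0957)[:2]; print(p,w.round(4),((w-O)@f).round(4),((w-O)@m).round(4))
t=get_obs()["tcp_pos"][:2]; print("tcp",(t-O)@f,(t-O)@m)
```

```text
(440, 118) [0.5848 0.1321] -0.1535 0.0068
(440, 149) [0.5647 0.1319] -0.1547 -0.0134
(252, 129) [0.5778 0.2537] -0.2753 0.0083
(252, 160) [0.5576 0.2534] -0.2765 -0.0118
tcp -0.3104036297784149 -0.0017630962611908524
```

Request:
jog_arm --plan '[[[0.15,0.5,-1],0.01],[[0,0,-2],0],[[0,0,-1.5],0],[[0,0,-0.8],0],[[0,0,-0.3],0],[[0,0,0],0],[[0,0,0],0]]'

```text
clock: 4.85
tcp_pos: [0.5682, 0.2934, 0.1255]
orientation: [2.129, 2.31, 0.001]
contact_force: [0.1, 0.5, -1.3]
grip_width: 0.0216
```

Run:
```python
from h import *
o=get_obs(); print(o["clock"],o["tcp_pos"],o["contact_force"])
a=grab_frame("top")[:,:,::-1][142:222,130:290]; b=grab_frame("side")[:,:,::-1][130:210,190:320]
f=lambda x:cv2.convertScaleAbs(cv2.resize(x,None,fx=5,fy=3.75 if 0 else 5,interpolation=cv2.INTER_CUBIC)[:,:800],alpha=1.4)
A=cv2.resize(f(a),(600,300)); B=cv2.resize(f(b),(487,300)); B=cv2.copyMakeBorder(B,0,0,0,113,0)
cv2.imwrite("pics/c3.png",np.vstack([A,B]))
```

```text
4.85 [0.56819269 0.29335768 0.12546305] [ 0.12129513  0.52210557 -1.28698704]
```

View pics/c3.png

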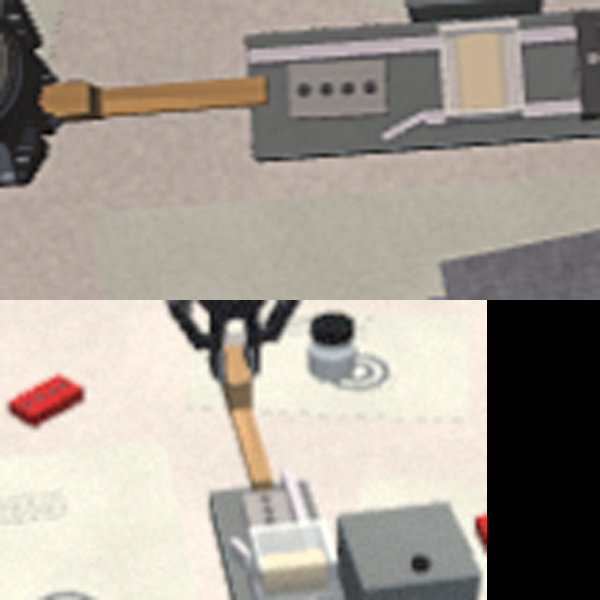

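The stick lies on the channel axis, its tip about 15 mm behind the blank and above the bed edge, with nothing touching. I'll start feeding.

Request:
jog_arm --plan '[[[0.035,-0.5,0],0],[[0.035,-0.5,0],0],[[0.035,-0.5,0],0],[[0.025,-0.3,0],0],[[0.025,-0.3,0],0],[[0.025,-0.3,0],0],[[0.025,-0.3,0],0],[[0.025,-0.3,0],0],[[0.025,-0.3,0],0],[[0.025,-0.3,0],0]]'

```text
clock: 5.95
tcp_pos: [0.5706, 0.2571, 0.1249]
orientation: [2.128, 2.311, 0.0]
contact_force: [-0.6, 1.2, -1.0]
grip_width: 0.0222
```

Request:
jog_arm --plan '[[[0.02,-0.3,0],0],[[0.02,-0.3,0],0],[[0.02,-0.3,0],0],[[0.02,-0.3,0],0],[[0.02,-0.3,0],0],[[0.02,-0.3,0],0]]'

```text
clock: 6.55
tcp_pos: [0.5718, 0.239, 0.1249]
orientation: [-2.128, -2.311, 0.0]
contact_force: [-0.2, 1.3, -0.2]
grip_width: 0.0224
```

```bash
cat > st.py <<'E'
from h import *
O=np.array([.589,-.0215]); a=-1.4997; f=np.array([np.cos(a),np.sin(a)]); m=np.array([-f[1],f[0]])
o=get_obs(); t=o["tcp_pos"][:2]-O; F=o["contact_force"]
print("t",round(o["clock"],2),"tip x %.4f y %.4f z %.4f"%(t@f+.156,t@m,o["tcp_pos"][2]),"Fpush %.2f lat %.2f z %.2f"%(-F[:2]@f,F[:2]@m,F[2]),"M",o["moment"].round(2))
E
python3 st.py
python3 - <<'E'
from h import *
a=grab_frame("top")[:,:,::-1][142:232,150:350]
cv2.imwrite("pics/c4.png",cv2.convertScaleAbs(cv2.resize(a,None,fx=4,fy=4,interpolation=cv2.INTER_CUBIC),alpha=1.4))
E
```

```text
t 6.55 tip x -0.1051 y 0.0013 z 0.1249 Fpush 1.29 lat -0.16 z -0.25 M [ 0.21 -0.    0.  ]
```

View pics/c4.png

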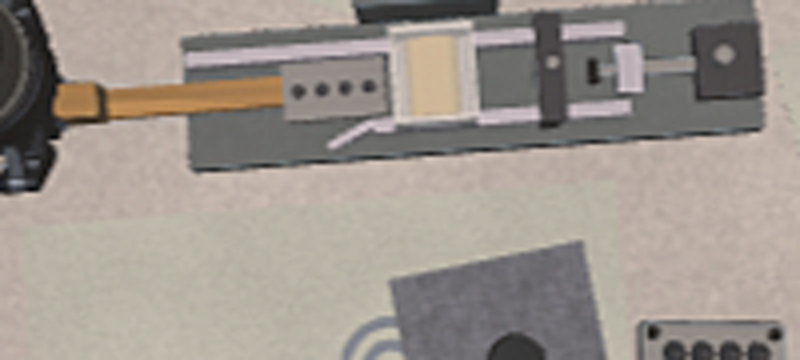

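The blank is aligned and entering the guard, with the tip squarely on its rear face. I'll carry on.

Request:
jog_arm --plan '[[[0.03,-0.4,0],0],[[0.03,-0.4,0],0],[[0.03,-0.4,0],0],[[0.03,-0.4,0],0],[[0.03,-0.4,0],0],[[0.03,-0.4,0],0],[[0.03,-0.4,0],0],[[0.03,-0.4,0],0],[[0.03,-0.4,0],0],[[0.03,-0.4,0],0]]'

```text
clock: 7.6
tcp_pos: [0.5748, 0.199, 0.1249]
orientation: [-2.129, -2.311, -0.0]
contact_force: [0.3, 1.5, -0.6]
grip_width: 0.0221
```

Request:
jog_arm --plan '[[[0.028,-0.4,0],0],[[0.028,-0.4,0],0],[[0.028,-0.4,0],0],[[0.028,-0.4,0],0],[[0.028,-0.4,0],0],[[0.028,-0.4,0],0],[[0.028,-0.4,0],0],[[0.028,-0.4,0],0],[[0.028,-0.4,0],0],[[0.028,-0.4,0],0]]'

```text
clock: 8.6
tcp_pos: [0.5776, 0.1589, 0.1249]
orientation: [-2.129, -2.311, 0.0]
contact_force: [0.2, 2.1, -1.8]
grip_width: 0.0222
```

Request:
jog_arm --plan '[[[0.014,-0.2,0],0],[[0.014,-0.2,0],0],[[0.014,-0.2,0],0],[[0.014,-0.2,0],0],[[0.014,-0.2,0],0]]'

```text
clock: 9.1
tcp_pos: [0.5783, 0.1492, 0.1249]
orientation: [-2.128, -2.311, -0.0]
contact_force: [1.0, 1.7, -0.7]
grip_width: 0.0224
```

```bash
python3 st.py
```

```text
t 9.1 tip x -0.0151 y 0.0014 z 0.1249 Fpush 1.60 lat 1.12 z -0.69 M [0.24 0.03 0.04]
```

Request:
jog_arm --plan '[[[0.014,-0.2,0],0],[[0.014,-0.2,0],0],[[0.014,-0.2,0],0],[[0.014,-0.2,0],0],[[0.014,-0.2,0],0]]'

```text
clock: 9.6
tcp_pos: [0.579, 0.1391, 0.1249]
orientation: [2.129, 2.311, -0.0]
contact_force: [-0.1, 1.3, 0.1]
grip_width: 0.0221
```

Request:
jog_arm --plan '[[[0.014,-0.2,0],0],[[0.014,-0.2,0],0],[[0.014,-0.2,0],0]]'

```text
clock: 9.9
tcp_pos: [0.5794, 0.1339, 0.125]
orientation: [-2.128, -2.31, -0.001]
contact_force: [-0.8, 6.2, 0.3]
grip_width: 0.0221
```

Request:
jog_arm --plan '[[[0.014,-0.2,0],0],[[0.014,-0.2,0],0],[[0.014,-0.2,0],0]]'

```text
clock: 10.2
tcp_pos: [0.5797, 0.132, 0.1254]
orientation: [-2.122, -2.311, -0.007]
contact_force: [-1.4, 12.2, 2.1]
grip_width: 0.0223
```

Request:
jog_arm --plan '[[[0.014,-0.2,0],0],[[0.014,-0.2,0],0],[[0.014,-0.2,0],0]]'

```text
clock: 10.5
tcp_pos: [0.5803, 0.1247, 0.1253]
orientation: [-2.124, -2.312, -0.005]
contact_force: [-0.9, 9.3, 0.4]
grip_width: 0.0223
```

```bash
python3 st.py
```

```text
t 10.5 tip x 0.0096 y 0.0017 z 0.1253 Fpush 9.35 lat -0.24 z 0.35 M [ 1.77  0.17 -0.05]
```

The blank is under the shoe and the drag is about 9 N. I'll go on in smaller steps to measure the drag and find the buffer.

Request:
jog_arm --plan '[[[0.007,-0.1,0],0],[[0.007,-0.1,0],0],[[0.007,-0.1,0],0],[[0.007,-0.1,0],0],[[0.007,-0.1,0],0]]'

```text
clock: 11.0
tcp_pos: [0.5807, 0.1195, 0.1253]
orientation: [-2.124, -2.312, -0.005]
contact_force: [-0.8, 7.8, 1.0]
grip_width: 0.0219
```

Request:
jog_arm --plan '[[[0.007,-0.1,0],0],[[0.007,-0.1,0],0],[[0.007,-0.1,0],0],[[0.007,-0.1,0],0],[[0.007,-0.1,0],0]]'

```text
clock: 11.5
tcp_pos: [0.581, 0.1145, 0.1253]
orientation: [-2.124, -2.312, -0.005]
contact_force: [-1.6, 8.2, 1.5]
grip_width: 0.0223
```

Request:
jog_arm --plan '[[[0.007,-0.1,0],0],[[0.007,-0.1,0],0],[[0.007,-0.1,0],0]]'

```text
clock: 11.8
tcp_pos: [0.5813, 0.1115, 0.1253]
orientation: [-2.124, -2.312, -0.005]
contact_force: [1.0, 8.3, 1.1]
grip_width: 0.0222
```

```bash
python3 st.py
```

```text
t 11.8 tip x 0.0228 y 0.0018 z 0.1253 Fpush 8.21 lat 1.56 z 1.12 M [1.8  0.13 0.01]
```

Request:
jog_arm --plan '[[[0.007,-0.1,0],0],[[0.007,-0.1,0],0],[[0.007,-0.1,0],0]]'

```text
clock: 12.1
tcp_pos: [0.5815, 0.1086, 0.1253]
orientation: [-2.124, -2.312, -0.005]
contact_force: [-0.8, 8.5, 1.3]
grip_width: 0.022
```

Request:
jog_arm --plan '[[[0.007,-0.1,0],0],[[0.007,-0.1,0],0]]'

```text
clock: 12.3
tcp_pos: [0.5817, 0.1065, 0.1253]
orientation: [-2.124, -2.312, -0.005]
contact_force: [-1.0, 9.1, 1.3]
grip_width: 0.0221
```

Request:
jog_arm --plan '[[[0.007,-0.1,0],0],[[0.007,-0.1,0],0]]'

```text
clock: 12.5
tcp_pos: [0.5818, 0.1045, 0.1253]
orientation: [-2.124, -2.312, -0.005]
contact_force: [-0.9, 8.7, 0.7]
grip_width: 0.0221
```

Request:
jog_arm --plan '[[[0.007,-0.1,0],0],[[0.007,-0.1,0],0]]'

```text
clock: 12.7
tcp_pos: [0.5819, 0.1025, 0.1253]
orientation: [-2.124, -2.312, -0.005]
contact_force: [-0.3, 8.5, -0.1]
grip_width: 0.0221
```

Request:
jog_arm --plan '[[[0.007,-0.1,0],0]]'

```text
clock: 12.8
tcp_pos: [0.582, 0.1015, 0.1253]
orientation: [-2.124, -2.312, -0.005]
contact_force: [-0.7, 7.9, 0.8]
grip_width: 0.022
```

Request:
jog_arm --plan '[[[0.007,-0.1,0],0]]'

```text
clock: 12.9
tcp_pos: [0.5821, 0.1006, 0.1253]
orientation: [-2.124, -2.312, -0.005]
contact_force: [-1.0, 9.3, 0.7]
grip_width: 0.0224
```

Request:
jog_arm --plan '[[[0.007,-0.1,0],0]]'

```text
clock: 13.0
tcp_pos: [0.5822, 0.0995, 0.1253]
orientation: [-2.124, -2.312, -0.005]
contact_force: [-0.0, 8.7, 0.5]
grip_width: 0.0221
```

Request:
jog_arm --plan '[[[0.007,-0.1,0],0]]'

```text
clock: 13.1
tcp_pos: [0.5822, 0.0985, 0.1253]
orientation: [-2.124, -2.312, -0.005]
contact_force: [-0.5, 9.3, 0.6]
grip_width: 0.0222
```

Request:
jog_arm --plan '[[[0.007,-0.1,0],0]]'

```text
clock: 13.2
tcp_pos: [0.5823, 0.0978, 0.1253]
orientation: [-2.124, -2.312, -0.005]
contact_force: [-1.5, 10.4, 1.2]
grip_width: 0.0225
```

Request:
jog_arm --plan '[[[0.007,-0.1,0],0]]'

```text
clock: 13.3
tcp_pos: [0.5823, 0.0974, 0.1253]
orientation: [-2.123, -2.312, -0.006]
contact_force: [-0.9, 11.2, 1.3]
grip_width: 0.022
```

Request:
jog_arm --plan '[[[0.007,-0.1,0],0]]'

```text
clock: 13.4
tcp_pos: [0.5824, 0.0969, 0.1254]
orientation: [-2.122, -2.312, -0.007]
contact_force: [-1.0, 13.1, 1.9]
grip_width: 0.0224
```

Contact is clear: the force rises by about 1–2 N per step above the 8.5 N drag. I'll press on gently towards about 16.5 N in total.

Request:
jog_arm --plan '[[[0.007,-0.1,0],0]]'

```text
clock: 13.5
tcp_pos: [0.5824, 0.0964, 0.1254]
orientation: [-2.122, -2.312, -0.007]
contact_force: [-1.1, 14.2, 1.8]
grip_width: 0.0219
```

Request:
jog_arm --plan '[[[0.007,-0.1,0],0]]'

```text
clock: 13.6
tcp_pos: [0.5825, 0.0959, 0.1255]
orientation: [-2.121, -2.312, -0.008]
contact_force: [-1.9, 15.6, 1.8]
grip_width: 0.0221
```

Request:
jog_arm --plan '[[[0,0,0],0],[[0,0,0],0]]'

```text
clock: 13.8
tcp_pos: [0.5825, 0.0958, 0.1255]
orientation: [-2.121, -2.312, -0.008]
contact_force: [-1.3, 13.4, 2.4]
grip_width: 0.0222
```

Request:
jog_arm --plan '[[[0.007,-0.1,0],0]]'

```text
clock: 13.9
tcp_pos: [0.5825, 0.0955, 0.1255]
orientation: [-2.12, -2.312, -0.009]
contact_force: [-1.7, 15.9, 3.4]
grip_width: 0.0219
```

Request:
jog_arm --plan '[[[0.007,-0.1,0],0],[[0,0,0],0],[[0,0,0],0],[[0,0,0],0]]'

```text
clock: 14.3
tcp_pos: [0.5826, 0.0949, 0.1256]
orientation: [-2.12, -2.312, -0.009]
contact_force: [-2.0, 16.2, 2.3]
grip_width: 0.0221
```

```bash
python3 st.py
```

```text
t 14.3 tip x 0.0394 y 0.0019 z 0.1256 Fpush 16.27 lat -0.80 z 2.30 M [ 3.3   0.4  -0.14]
```

The buffer is pressed in about 3.3 mm (about 8 N over the drag). Drawing the stick straight out.

Request:
jog_arm --plan '[[[-0.014,0.2,0],0],[[-0.014,0.2,0],0],[[-0.014,0.2,0],0],[[-0.014,0.2,0],0],[[-0.028,0.4,0],0],[[-0.028,0.4,0],0],[[-0.028,0.4,0],0],[[-0.028,0.4,0],0],[[-0.028,0.4,0],0],[[-0.028,0.4,0],0],[[-0.028,0.4,0],0],[[-0.028,0.4,0],0]]'

```text
clock: 15.5
tcp_pos: [0.5797, 0.1286, 0.1249]
orientation: [2.129, 2.311, 0.0]
contact_force: [0.2, 0.1, -0.9]
grip_width: 0.0225
```

Request:
jog_arm --plan '[[[-0.035,0.5,0],0],[[-0.035,0.5,0],0],[[-0.035,0.5,0],0],[[-0.035,0.5,0],0],[[-0.035,0.5,0],0],[[-0.035,0.5,0],0],[[-0.035,0.5,0],0],[[-0.035,0.5,0],0],[[-0.035,0.5,0],0],[[-0.035,0.5,0],0],[[-0.035,0.5,0],0],[[-0.035,0.5,0],0]]'

```text
clock: 16.7
tcp_pos: [0.5755, 0.1887, 0.1249]
orientation: [-2.129, -2.311, 0.0]
contact_force: [0.3, 0.2, -2.2]
grip_width: 0.0223
```

```bash
python3 st.py
python3 - <<'E'
from h import *
a=grab_frame("top")[:,:,::-1][142:232,150:350]; b=grab_frame("side")[:,:,::-1][170:260,240:320]
A=cv2.resize(a,None,fx=3.5,fy=3.5,interpolation=cv2.INTER_CUBIC); B=cv2.resize(b,None,fx=3,fy=3,interpolation=cv2.INTER_CUBIC)
cv2.imwrite("pics/c5.png",cv2.convertScaleAbs(np.vstack([A,cv2.copyMakeBorder(B,0,0,0,A.shape[1]-B.shape[1],0)]),alpha=1.4))
E
```

```text
t 16.7 tip x -0.0546 y 0.0015 z 0.1249 Fpush 0.18 lat 0.36 z -2.18 M [-0.   -0.01 -0.01]
```

View pics/c5.png

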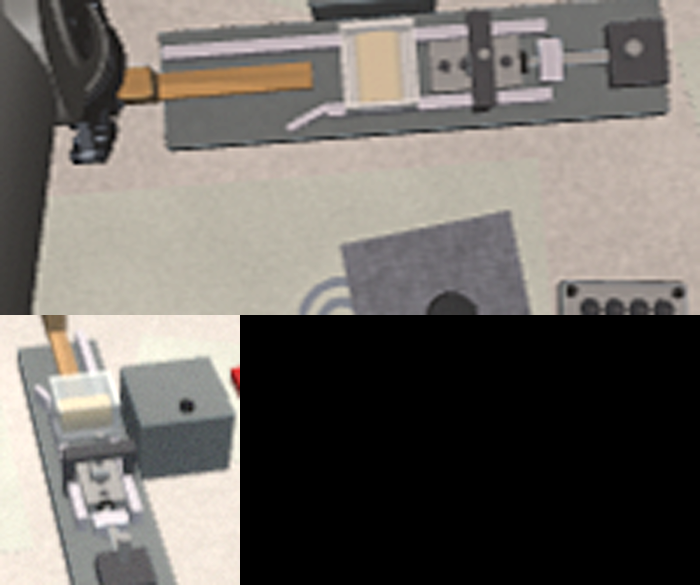

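The blank is beyond the guard under the bridge, touching the buffer head at about (527, 62), and the stick is out. I'll lift it and return it to its old place.

Request:
jog_arm --plan '[[[0,0,2],0],[[0,0,3],0],[[0,0.5,3],0],[[-2,0.5,0],-0.05],[[-3,0.75,0],-0.1],[[-3,0.75,0],-0.1],[[-3,0.75,0],-0.03],[[-3,0.75,0],0],[[0,0,0],0],[[0,0,0],0]]'

```text
clock: 17.8
tcp_pos: [0.4354, 0.2285, 0.2052]
orientation: [-2.429, -1.992, -0.001]
contact_force: [0.5, 0.2, -0.5]
grip_width: 0.0223
```

Request:
jog_arm --plan '[[[0,0,-3],0],[[0,0,-3],0],[[0,0,-2.5],0],[[0,0,-1.2],0],[[0,0,-0.5],0],[[0,0,-0.3],0],[[0,0,0],0],[[0,0,0],0]]'

```text
clock: 18.6
tcp_pos: [0.4361, 0.2286, 0.1007]
orientation: [2.43, 1.991, 0.003]
contact_force: [-0.4, -1.1, -0.8]
grip_width: 0.0222
```

Request:
jog_arm --plan '[[[0,0,-0.15],0],[[0,0,-0.1],0],[[0,0,-0.05],0],[[0,0,0],0],[[0,0,0],0]]'

```text
clock: 19.1
tcp_pos: [0.4356, 0.2284, 0.0971]
orientation: [-2.43, -1.991, -0.0]
contact_force: [-0.9, -0.2, 1.8]
grip_width: 0.0221
```

Request:
jog_arm --plan '[[[0,0,0],0],[[0,0,0],0],[[0,0,0],0],[[0,0,0],0],[[0,0,0],0],[[0,0,0],0]]' --hand 6

```text
clock: 19.7
tcp_pos: [0.4355, 0.2283, 0.0969]
orientation: [2.43, 1.991, -0.0]
contact_force: [0.2, -0.1, -0.1]
grip_width: 0.0599
```

Request:
jog_arm --plan '[[[0,0,1],0],[[0,0,3],0],[[0,0,4],0],[[0,0,4],0],[[-1,4,2],0],[[-1,4,1],0],[[-1,4,0],0],[[-1,4,0],0],[[-1,4,0],0],[[-1,4,0],0],[[0,0,0],0],[[0,0,0],0]]'

```text
clock: 20.9
tcp_pos: [0.3749, 0.4689, 0.2471]
orientation: [2.428, 1.993, -0.0]
contact_force: [0.1, -1.1, 0.6]
grip_width: 0.06
```

Run:
```python
from h import *
a=grab_frame("top")[:,:,::-1][132:262,110:350]; b=grab_frame("side")[:,:,::-1][150:270,200:320]
A=cv2.resize(a,(600,325),interpolation=cv2.INTER_CUBIC); B=cv2.resize(b,(270,270),interpolation=cv2.INTER_CUBIC)
cv2.imwrite("pics/c6.png",cv2.convertScaleAbs(np.vstack([A,cv2.copyMakeBorder(B,0,0,0,330,0)]),alpha=1.4))
```

View pics/c6.png

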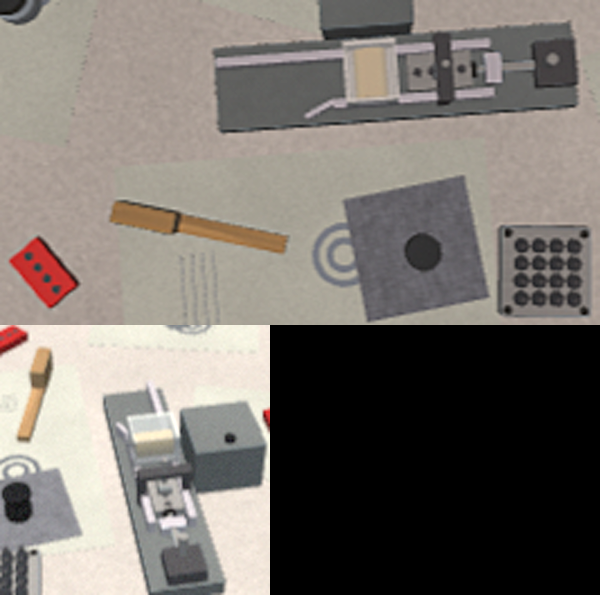

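The stick lies flat on the bench at about (200, 228), clear of the machine. The blank is still against the buffer at about (473, 69), and everything else in view is where it was. Handing in.

```bash
python3 -c "
from bench import *
print(hand_in())"
```

```text
the job is handed in; nothing more can be done
None
```

I handed the job in at about 21 s of the 72 s allowed. `hand_in()` reports no verdict, so I don't know yet whether it passed.

- **Feeding:** I gripped the stick high on its handle and fed the blank through the guard with the tip only. The shoe's drag was about 8.5 N.
- **End stop:** I felt the buffer begin at about machine x 105–106 mm; the camera estimate was about 103 mm. I pressed to about 16.3 N in total, roughly 8 N on the buffer, pushing it in about 3.3 mm, and held for 0.3 s. These buffer figures come from the wrist force less the drag and from tool travel, not from a direct reading.
- **Stick:** I drew it straight out and laid it back where it had been on the bench.
- **Last checks:** The final top and side crops show the stick flat and clear of the machine, and the blank past the guard touching the buffer head. The build plate had not visibly moved. The other bystanders fell outside those crops, so I did not look at them again at the end. No check failed.

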